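Roll an antenna tube into the vee jig and clamp it

ROBOT

A 7-joint arm with a two-finger parallel gripper is mounted at the origin on the work surface. World frame = base frame: x ahead of the robot, y to its left, z up, the work surface at z = 0. Lengths are in m, angles in rad, forces in N, time in s.
With the tool pointing down it reaches from about 0.4 to 0.875 m from the base axis. Payload 6.5 kg.
Tool frame: the origin (TCP) lies at the very end of the fingers, on their centre line; the grasp point (between the pads) lies 19 mm behind it; x points along the fingers, z is the direction in which the jaws open and shut, and the axes are right-handed (so a half turn about x gives the same grasp; the last joint's range is limited). The gripper opens to 88 mm and grips with 3 to 60 N. Pads are 18 mm wide; open, the fingers measure 123 mm over their backs; the gripper's body (75 mm by 187 mm) begins 45 mm behind the grasp point.
Start: joints at [1.044, 0.536, -0.004, 1.538, 0.003, 1.067, -0.071], TCP at [0.289, -0.582, 0.239] pointing down, gripper open.
Joint ranges: [-2.7, 2.7], [-0.37, 2.16], [-1.27, 1.26], [0.24, 2.4], [-1.31, 4.45], [0.19, 1.91], [-2.76, 2.76]. Speed limits (rad/s): [2.39, 2.39, 3.14, 3.14, 3.14, 3.14, 3.14].

INTERFACE

Orientations are given as [roll, pitch, yaw] about the fixed x, y, z axes, in that order (R = Rz(yaw) Ry(pitch) Rx(roll)).
In Python, from plant import read_state, capture, camera_params, job_done gives the robot as it stands.
- The arm moves only by the tool play_rows, never from a script. Its argument "deltas" is a list of rows, each a list of 7 numbers: the shift along the tool's x, y, z normalised to -1 to 1, where 1 is 5 cm, then the turn, a rotation vector about the tool's x, y, z normalised to -1 to 1, where 1 is 0.1 rad, then the opening, from 0 (shut) to 1 (fully open). A call has 1 to 12 rows; each row shifts and turns the pose as measured when the row begins, along the tool's axes as they then stand; what a row does not reach is not made up. A row lasts 1/10 s, in which the tool goes at most 50 mm and 8.59 degrees, less where a joint would pass 70% of its speed; a pose out of reach is approached as far as the arm can. A call with a number of a shift or a turn outside -1 to 1 is refused whole. A call with a gripper value outside its range is refused whole. The fingers move at their own pace and stop on an object; "squeeze" is the grip in N (left out, the last holds). Time passes only in rows, so rows that do not move let the fingers close. It gives the time, the measured TCP pose, the force and the opening at its end, in the units of the state.
- read_state(): the state, without advancing time (a new reading comes with each control period).
- capture(name): name is "scene" or "side" or "wrist"; returns (picture, depth): 480x640x3 uint8, red, green, blue; 480x640 float32, m along the optical axis (not along the pixel's ray), 0 where there is no reading.
- camera_params(name): a dict with "K" (3x3 intrinsics, pixels), "k1" (the pictures are not rectified: a ray, as slopes to the right and down, at radius r is drawn at 1 + k1 r^2 times it, then the intrinsics apply), "T" (4x4, takes a point from camera to world coordinates); the wrist camera has in their place "mount" (4x4, takes a point from camera to tool coordinates, whose origin is the TCP and whose axes are the tool frame's). Camera axes: x right, y down, z forward; pixel columns grow to the right and rows downward; lengths in m; the calibration is good to about 2 mm. A picture is of the moment at which its call begins: read the wrist's pose just before it. camera_params takes no time and is no camera call.
- job_done(): hands the job in, once; it reports no verdict.
The state is a dict: "time": time; "joint_positions": joint angles; "dq": joint speeds; "joint_torque": joint torques, N m; "tcp_pos": TCP position; "ee_rot": TCP orientation; "force": force on the tool from outside, world axes, zero at the start; "torque": the same for the moment, N m; "grip_width": finger opening in m.
Only numpy, scipy, OpenCV 4.12 (cv2) and the standard library are available. Lean on these libraries where they do the work, as an engineer would, in place of code of your own. Each camera call takes 0.05 s, during which the arm holds its last target. There are 200 camera calls.

TASK

Roll the thin aluminium antenna tube across the jig's white deck into its vee without picking the tube up, and let go of it so that it settles by itself at the bottom while the red clamp arm is still up. Then bring the clamp arm over and press it down until its rubber pad grips the tube firmly enough to stay gripped by itself (about 10 N on the tube; more than 30 N dents it). Leave the mug, microphone and antenna switch alone.

Things in the scene. Friction and masses are not known exactly. Their poses are not given: they have to be found in the camera images.
- jig: Fixed plywood-based jig, 215 x 190 mm, not square to the robot. Origin: on the bench, below the middle of the vee's bottom line; x = rolling direction from deck to vee, y along the vee, z up. In x: front lip -124 to -120 mm (38 high); flat white deck -120 to -16 (34 high, 170 wide in y); then the vee. A tube lying on the deck has its axis 50 mm high.
- vee_seat (a point): Where the tube's axis middle should be when seated: 40.6 mm above the jig's origin, axes as the jig's. The 90-degree aluminium vee has its bottom line 18 mm above the bench; its near flank rises to the deck edge (x -16 mm, 34 high), its far flank to 48 mm high at x +30.
- tube: Loose thin-walled aluminium tube with two blue bands, outer diameter 32 mm, 180 mm long, about 160 g. Origin at its middle on its axis; its y axis runs along the tube (it spins about y as it rolls). At the start it lies on the deck, up to 7 degrees out of square with the vee, axis 55 to 80 mm before the vee's bottom line.
- clamp: Red clamp arm (12 thick, 16 wide) on a hinge at the vee's far side, between steel cheeks (92 mm high, at jig y 13 to 21 and -13 to -21). Origin on the hinge axis: jig x +55, y 0, 80 mm high; its y = jig y. The arm runs along its own -x: level, back over the vee towards the deck, at angle 0; straight up at 90 degrees. It starts open at 86 to 106, end stop at 112.
- clamp_bar (a point): Middle of the arm's black crossbar handle, on its axis, 120 mm from the hinge. Bar 16 mm thick, 100 long, parallel to jig y; its ends stand free 42 mm either side of the arm. With the arm level it is 65 mm before the vee's bottom line, 80 mm above the bench. The hinge is stiff by friction and stays where it is left; moving it takes 1 to 5 N at the bar.
- pad_place (a point): Point on the arm's middle line 55 mm from the hinge, where a steel spindle holds a flat rubber pad (18 x 24 mm) towards the tube. The spindle is set differently each time, by an amount not told, and does not yield: the pad meets the seated tube at an arm angle between -8 and +8 degrees, to be felt. Then all is stiff: 1 N more at the bar is 2.2 N on the tube. Let go, friction keeps up to 9 N.
- mug: White mug, 82 mm across, 95 mm high, handle at +y; bystander. Origin under its centre, on the bench.
- mic: Black hand microphone lying flat, 100 x 62 x 32 mm; bystander. Origin under its centre.
- antswitch: Grey antenna switch box with a black knob, 100 x 75 x 66 mm; bystander. Origin under its centre.
Not all that is in view belongs to the job. Of the things like the tube, leave any that is turquoise; of the rest the larger one is meant.

How it is judged:
On the way:
1. the tube, touched by neither hand nor clamp, lies seated in the bottom of the vee with the clamp arm still up (x of tube in the frame of jig between -0.004 and 0.004 m and z of tube in the frame of jig below 0.0435 m and angle between the y axis of tube and the y axis of jig, either way round below 0.05 rad and contact force between each of the arm, the fingers and tube below 0.1 N and angle between clamp's own z axis and vertical above 0.7 rad), for 0.3 s.
At the end, for the whole second after the job is handed in: The tube lies at rest in the bottom of the vee (axis within 4 mm of the vee's middle and not more than 3 mm high, within 3 degrees of parallel), and the released clamp by itself presses on it with more than 3 N (x of tube in the frame of jig between -0.004 and 0.004 m and z of tube in the frame of jig below 0.0435 m and angle between the y axis of tube and the y axis of jig, either way round below 0.05 rad and contact force between clamp and tube above 3 N and linear speed of tube below 0.01 m/s); the robot touches nothing.
It fails at once if the clamp presses the tube with more than 30 N and dents it (contact force between clamp and tube above 30 N).
It fails at once if the tube is picked up (its axis more than 20 mm above its height on the deck) (z of tube in the frame of jig above 0.07 m).
It fails at once if a bystander (mug, microphone, antenna switch) is moved more than 15 mm (distance of any of mug, mic, antswitch from where it was at the start of the episode above 0.015 m).
It also fails if it takes over 72 s, if anything falls off the work surface, if the arm or the gripper's body presses on something with over 40 N, if the wrist force passes 120 N, or if a joint passes its speed limit or range.

## Working session

There is one attempt and no reset: what is moved stays moved. The work goes in short steps, Python scripts to look and compute and a tool call to move; the robot and the scene stay as the last step left them, time stands still between calls to the robot, and variables do not carry over. Pictures are saved under pics/ and viewed, about 8 in all and at most 12, crops included, and the job is handed in when it is done.

Besides the shell and the picture viewer there is one more tool, called by a JSON object that holds its "method" and its "body", one argument or row to a line. play_rows: Moves the arm, as the interface text tells. Scaled input: -1 to 1 covers 5 cm each way for a shift and 0.1 rad each way for a turn. Its arguments: {"type":"object","properties":{"deltas":{"type":"array","items":{"type":"array","items":{"type":"number"}}},"squeeze":{"type":"number"}},"required":["deltas"]}

```bash
ls; mkdir -p pics
cat > h.py <<'E'
import numpy as np, cv2
from plant import *
from scipy.spatial.transform import Rotation as R
def Tc(n,s=None):
    p=camera_params(n)
    if 'T' in p: return p,np.array(p['T'])
    M=np.eye(4);M[:3,:3]=R.from_euler('xyz',s['ee_rot']).as_matrix();M[:3,3]=s['tcp_pos']
    return p,M@np.array(p['mount'])
def cloud(n,save=None):
    s=read_state();p,T=Tc(n,s);im,d=capture(n)
    K=np.array(p['K']);v,u=np.mgrid[:480,:640].astype(float)
    xd=(u-K[0,2])/K[0,0];yd=(v-K[1,2])/K[1,1];x,y=xd.copy(),yd.copy()
    for _ in range(8):
        f=1+p['k1']*(x*x+y*y);x,y=xd/f,yd/f
    P=np.stack([x*d,y*d,d],-1)@T[:3,:3].T+T[:3,3]
    P[d==0]=np.nan
    if save: cv2.imwrite('pics/'+save,im[:,:,::-1])
    return im,d,P,T
E
python3 - <<'E'
from h import *
for n in('scene','side'):
    im,d,P,T=cloud(n,n+'0.png');np.savez(n+'0.npz',im=im,P=P);print(n,T.round(3).tolist())
s=read_state();print({k:np.round(v,3).tolist() for k,v in s.items()})
E
```

```text
pics
scene [[-0.631, 0.506, -0.588, 1.145], [0.776, 0.393, -0.494, 0.558], [-0.019, -0.768, -0.64, 0.812], [0.0, 0.0, 0.0, 1.0]]
side [[-0.813, -0.325, 0.484, -0.076], [-0.583, 0.467, -0.665, 0.746], [-0.01, -0.822, -0.569, 0.728], [0.0, 0.0, 0.0, 1.0]]
{'time': 0.1, 'joint_positions': [1.044, 0.537, -0.004, 1.539, 0.003, 1.067, -0.071], 'dq': [0.001, -0.004, -0.001, -0.004, 0.001, -0.001, -0.001], 'joint_torque': [0.003, -57.208, 0.994, -25.224, -0.056, 0.013, 0.0], 'tcp_pos': [0.289, -0.582, 0.238], 'ee_rot': [-3.058, 1.569, 2.116], 'force': [-0.774, -0.377, -0.453], 'torque': [0.062, 0.006, 0.014], 'grip_width': 0.088}
```

View pics/scene0.png

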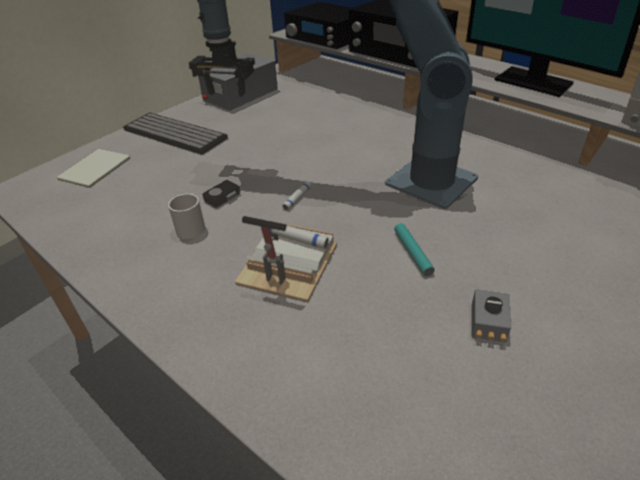

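View pics/side0.png

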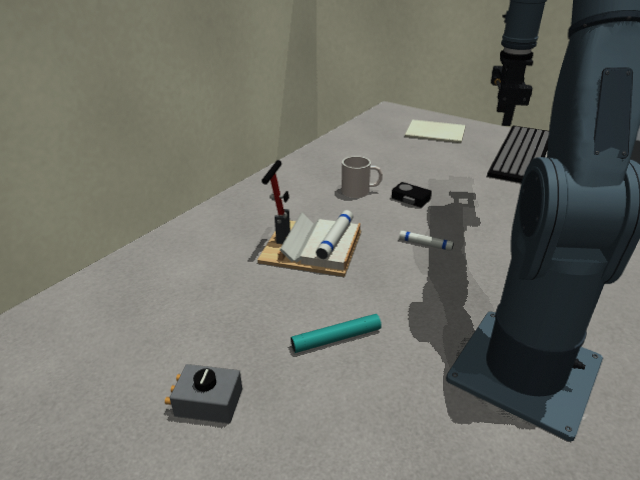

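The scene view has the jig at about (290,260), the tube at (305,235) and the clamp bar at (265,224). In the side view the tube runs from (322,252) to (348,216), with the small decoy tube at (426,240) and the turquoise one at (337,333).

Run:
```python
from h import *
A={}
for n,(u0,v0,u1,v1) in dict(scene=(225,205,345,305),side=(250,155,368,280)).items():
    z=np.load(n+'0.npz');P=z['P'];im=z['im']
    print(n,'bench z',np.nanmedian(P[300:320,100:130,2] if n=='scene' else P[330:350,100:130,2]))
    p=P[v0:v1,u0:u1].reshape(-1,3);c=im[v0:v1,u0:u1].reshape(-1,3).astype(int)
    k=~np.isnan(p[:,0]);p,c=p[k],c[k];A[n]=(p,c)
    w=(c[:,0]-c[:,2]>35)&(c[:,1]-c[:,2]>10)&(p[:,2]<.05)
    print('wood',w.sum(),np.percentile(p[w],[2,50,98],axis=0).round(3).tolist())
    print(cv2.minAreaRect(p[w][:,:2].astype(np.float32)))
    r=(c[:,0]>c[:,1]*2)&(c[:,0]>60); print('red',r.sum(),p[r].mean(0).round(3),np.percentile(p[r][:,2],[2,98]))
    b=(c.max(1)<45)&(p[:,2]>.1);q=p[b]
    if len(q):m=q.mean(0);U,S,V=np.linalg.svd(q-m);t=(q-m)@V[0];print('bar',len(q),m.round(3),V[0].round(3),t.min(),t.max())
    bl=(c[:,2]-c[:,0]>40);print('blue',bl.sum(),p[bl].round(3)[::6].tolist())
    d=(abs(p[:,2]-.034)<.004)&(c.min(1)>120);print('deck',d.sum(),cv2.minAreaRect(p[d][:,:2].astype(np.float32)))
    t=(p[:,2]>.054)&(p[:,2]<.072)&(c.min(1)>90);q=p[t];m=q.mean(0);U,S,V=np.linalg.svd(q[:,:2]-m[:2]);print('tubetop',t.sum(),m.round(3),V[0].round(3),np.degrees(np.arctan2(V[0][1],V[0][0])))
p=np.vstack([A[n][0] for n in A]);k=(p[:,2]>.008)&(p[:,2]<.06)
print('foot',cv2.minAreaRect(p[k][:,:2].astype(np.float32)),p[k].min(0),p[k].max(0))
for n,(v,u) in dict(mug=(215,187)).items(): print(n,np.load('scene0.npz')['P'][v,u])
```

```text
scene bench z 0.0005222551157177402
wood 1474 [[0.437, -0.153, 0.008], [0.621, -0.047, 0.012], [0.675, 0.021, 0.037]]
((0.5328088402748108, -0.10443341732025146), (0.26141825318336487, 0.19770663976669312), 20.003759384155273)<stdin>:11: RuntimeWarning: Mean of empty slice.
  ret = um.true_divide(
Traceback (most recent call last):
IndexError: index -1 is out of bounds for axis 0 with size 0
```

Run:
```python
from h import *
A={}
for n,(u0,v0,u1,v1) in dict(scene=(225,205,345,305),side=(250,155,368,280)).items():
    z=np.load(n+'0.npz');P=z['P'];im=z['im']
    h=cv2.cvtColor(im,cv2.COLOR_RGB2HSV)[v0:v1,u0:u1].reshape(-1,3).astype(int)
    p=P[v0:v1,u0:u1].reshape(-1,3)
    k=~np.isnan(p[:,0]);p,h=p[k],h[k];A[n]=p
    def ln(q,nm):
        if len(q)<4: print(nm,len(q));return
        m=np.median(q,0);q=q[np.linalg.norm(q-m,axis=1)<.12];m=q.mean(0);V=np.linalg.svd(q-m)[2];t=(q-m)@V[0];print(nm,len(q),m.round(3),V[0].round(3),t.min().round(3),t.max().round(3),'yaw',np.degrees(np.arctan2(V[0][1],V[0][0])).round(1))
    print(n)
    ln(p[((h[:,0]<6)|(h[:,0]>172))&(h[:,1]>130)&(p[:,2]>.03)],'red')
    ln(p[(h[:,2]<60)&(p[:,2]>.12)],'bar')
    ln(p[(h[:,0]>105)&(h[:,0]<130)&(h[:,1]>110)],'blue')
    ln(p[(p[:,2]>.058)&(p[:,2]<.07)&(h[:,1]<40)&(h[:,2]>120)],'tubetop')
    d=(abs(p[:,2]-.034)<.003)&(h[:,1]<40)&(h[:,2]>110);print('deck',d.sum(),cv2.minAreaRect(p[d][:,:2].astype(np.float32)))
p=np.vstack([A[n] for n in A]);k=(p[:,2]>.008)&(p[:,2]<.055)
g=np.zeros((300,300),np.uint8);o=np.array([.45,-.2])
ij=((p[k][:,:2]-o)/.001).astype(int);ok=((ij>=0)&(ij<300)).all(1);g[ij[ok,1],ij[ok,0]]=255
g=cv2.morphologyEx(cv2.morphologyEx(g,cv2.MORPH_CLOSE,np.ones((7,7))),cv2.MORPH_OPEN,np.ones((9,9)))
c=max(cv2.findContours(g,0,1)[0],key=cv2.contourArea);r=cv2.minAreaRect(c);print(r,(np.array(r[0])/1000+o))
zz=np.full((300,300),0.);np.maximum.at(zz,(ij[ok,1],ij[ok,0]),p[k][ok,2])
cv2.imwrite('pics/top.png',cv2.resize((np.clip(zz/.07,0,1)*255).astype(np.uint8),(600,600)))
S=np.load('scene0.npz')['P'];D=np.load('side0.npz')['P']
print('mug',S[215,187],S[200,187],D[180,355],'mic',S[193,222])
```

```text
scene
red 0
bar 256 [ 0.638 -0.058  0.198] [ 0.377 -0.924  0.055] -0.046 0.051 yaw -67.8
blue 19 [ 0.489 -0.055  0.062] [ 0.805  0.268 -0.529] -0.01 0.01 yaw 18.4
tubetop 290 [ 0.495 -0.087  0.063] [-0.26   0.966 -0.002] -0.079 0.059 yaw 105.1
deck 809 ((0.519619882106781, -0.10586754977703094), (0.13971877098083496, 0.16965313255786896), 19.83181381225586)
side
red 218 [ 0.626 -0.059  0.142] [-0.144 -0.054 -0.988] -0.054 0.053 yaw -159.4
bar 304 [ 0.628 -0.057  0.177] [0.216 0.148 0.965] -0.056 0.032 yaw 34.4
blue 46 [ 0.483 -0.086  0.061] [-0.232  0.973  0.001] -0.098 0.037 yaw 103.4
tubetop 370 [ 0.494 -0.114  0.063] [-0.251  0.968 -0.001] -0.099 0.089 yaw 104.5
deck 1089 ((0.5229841470718384, -0.10449661314487457), (0.14706440269947052, 0.17174522578716278), 19.44222068786621)
((101.27206420898438, 109.02107238769531), (220.14186096191406, 192.8670654296875), 18.89824676513672) [ 0.55127206 -0.09097893]
mug [ 0.63807664 -0.36967873  0.07919822] [ 0.59262244 -0.43106454  0.07534271] [ 0.6012884  -0.37170424  0.05480583] mic [ 0.47434312 -0.43264578  0.0330763 ]
```

View pics/top.png

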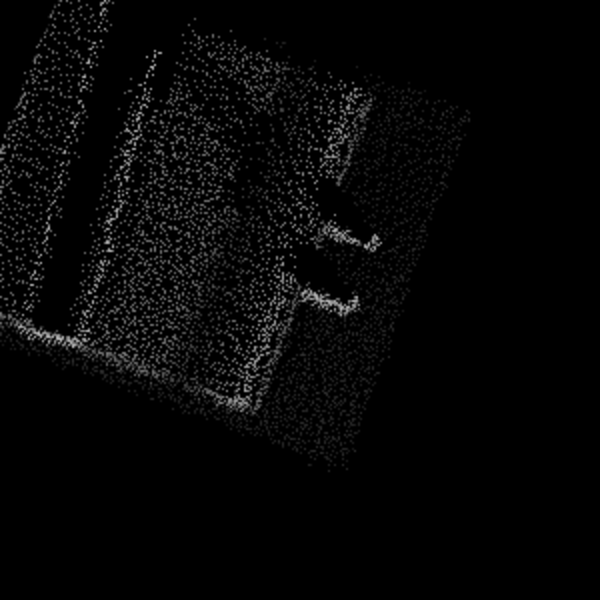

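The top-down map shows the vee ridge running at yaw ≈109°, so the jig's yaw is about 19.3°, with the hinge near (0.62,-0.066). The tube is about 5° out of square. Next I plan the move above the deck.

```bash
cat >> h.py <<'E'
JY=np.radians(19.3);JO=np.array([0.570,-0.083])
def j2w(x,y,z):
    c,s=np.cos(JY),np.sin(JY);return np.array([JO[0]+c*x-s*y,JO[1]+s*x+c*y,z])
def w2j(p):
    p=np.asarray(p);c,s=np.cos(JY),np.sin(JY);d=p[...,:2]-JO
    return np.stack([c*d[...,0]+s*d[...,1],-s*d[...,0]+c*d[...,1],p[...,2]],-1)
def Rt(flip=0):
    c,s=np.cos(JY),np.sin(JY);z=np.array([-s,c,0])*(-1 if flip else 1);x=np.array([0,0,-1.])
    return np.stack([x,np.cross(z,x),z],1)
def plan(pos,Rg,s=None):
    "remaining shift and turn, tool axes, normalised units (5 cm, .1 rad)"
    s=s or read_state();R0=R.from_euler('xyz',s['ee_rot']).as_matrix()
    d=R0.T@(np.array(pos)-s['tcp_pos'])/.05;w=R.from_matrix(R0.T@Rg).as_rotvec()/.1
    print('shift(now axes)',d.round(3),'turn',w.round(3),'shift(goal axes)',(Rg.T@(np.array(pos)-s['tcp_pos'])/.05).round(3),'| jig',w2j(s['tcp_pos']).round(4),'F jig',w2j(np.r_[np.array(s['force'])[:2]+JO,s['force'][2]]).round(2),'t',round(s['time'],2))
E
python3 - <<'E'
from h import *
print(np.array(camera_params('wrist')['mount']).round(3).tolist())
for f in(0,1): plan(j2w(-.09,0,.30),Rt(f))
E
```

```text
[[-0.0, -0.254, 0.967, -0.147], [-0.0, -0.967, -0.254, 0.065], [1.0, -0.0, 0.0, 0.001], [0.0, 0.0, 0.0, 1.0]]
shift(now axes) [-1.232  7.687 -6.657] turn [-3.0176e+01 -3.0000e-03 -2.3000e-02] shift(goal axes) [-1.241 -6.806  7.555] | jig [-0.4303 -0.3777  0.2379] F jig [-0.86 -0.1  -0.45] t 0.1
shift(now axes) [-1.232  7.687 -6.657] turn [ 1.24  -0.015  0.002] shift(goal axes) [-1.241  6.806 -7.555] | jig [-0.4303 -0.3777  0.2379] F jig [-0.86 -0.1  -0.45] t 0.1
```

{"method": "play_rows", "body": {
  "deltas": [
    [-0.5,0,0,0.62,0,0,1],
    [-0.5,0,0,0.62,0,0,1],
    [0,0.62,-0.7,0,0,0,1],
    [0,0.62,-0.7,0,0,0,1],
    [0,0.62,-0.7,0,0,0,1],
    [0,0.62,-0.7,0,0,0,1],
    [0,0.62,-0.7,0,0,0,1],
    [0,0.62,-0.7,0,0,0,1],
    [0,0.62,-0.7,0,0,0,1],
    [0,0.62,-0.7,0,0,0,1],
    [0,0.62,-0.7,0,0,0,1],
    [0,0.62,-0.7,0,0,0,1]
  ]
}}

```text
time: 1.3
tcp_pos: [0.469, -0.1398, 0.2856]
ee_rot: [-2.235, 1.563, 2.795]
force: [0.7, -1.0, 0.3]
grip_width: 0.088
```

Run:
```python
from h import *
plan(j2w(-.09,0,.30),Rt(1))
```

```text
shift(now axes) [-0.288  0.472 -0.416] turn [-0.193 -0.049  0.061] shift(goal axes) [-0.287  0.482 -0.405] | jig [-0.1141 -0.0203  0.2856] F jig [ 0.38 -1.15  0.3 ] t 1.3
```

{"method": "play_rows", "body": {
  "deltas": [
    [-0.28,0.45,-0.4,-0.19,-0.05,0.06,1],
    [0,0,0,0,0,0,1],
    [0,0,0,0,0,0,1]
  ]
}}

```text
time: 1.6
tcp_pos: [0.4858, -0.1048, 0.2991]
ee_rot: [-3.129, 1.568, 1.933]
force: [-0.5, -1.1, 0.8]
grip_width: 0.0881
```

Run:
```python
from h import *
plan(j2w(-.09,0,.30),Rt(1))
im,d,P,T=cloud('wrist','w0.png');np.savez('w0.npz',im=im,P=P)
```

```text
shift(now axes) [-0.017 -0.068  0.144] turn [ 0.127 -0.029  0.001] shift(goal axes) [-0.017 -0.066  0.145] | jig [-0.0867  0.0073  0.2991] F jig [-0.85 -0.87  0.8 ] t 1.6
```

View pics/w0.png

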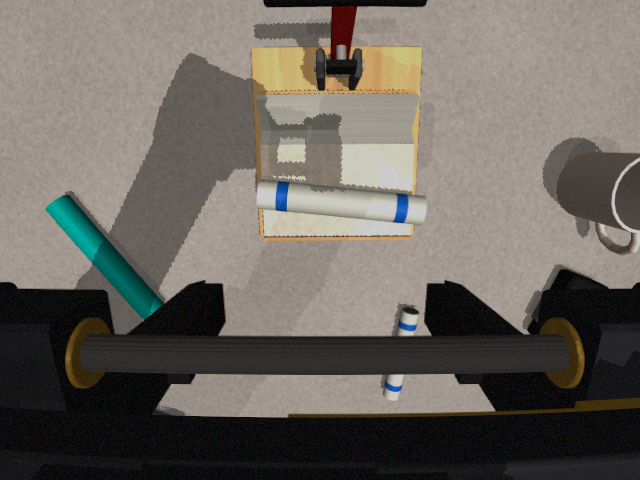

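The wrist view shows the base's far edge at row 47 (columns 252–421). The vee's ridge is at row 93, the deck edge at row 143 and the lip at row 237. The tube runs from (257,193) to (426,210).

Run:
```python
from h import *
z=np.load('w0.npz');P=z['P'];im=z['im']
for nm,(v,u0,u1) in dict(far=(47,255,418),ridge=(93,262,415)).items():
    a=[]
    for u in list(range(u0,u0+50,5))+list(range(u1-45,u1,5)):
        col=P[v-12:v+14,u]
        th=.006 if nm=='far' else .035
        k=np.where(col[:,2]>th)[0]
        if len(k):a.append(col[k[0]])
    a=np.array(a);f=np.polyfit(a[:,1],a[:,0],1);r=a[:,0]-np.polyval(f,a[:,1])
    a=a[abs(r)<.004];f=np.polyfit(a[:,1],a[:,0],1)
    print(nm,'yaw',np.degrees(-np.arctan(f[0])).round(2),'jig',np.median(w2j(a),0).round(4))
J=w2j(P)
# base sides & profile in jig x
m=(J[...,2]>.007)&(J[...,2]<.016)&(J[...,0]>.05)&(J[...,0]<.085)
print('base y',np.percentile(J[m][:,1],[.5,99.5]).round(4))
for y0 in(-.06,.06):
    m=abs(J[...,1]-y0)<.006;q=J[m];print(y0,[(x,np.median(q[abs(q[:,0]-x/1000)<.0015][:,2]).round(4)) for x in range(-130,40,5) if (abs(q[:,0]-x/1000)<.0015).sum()>3])
t=(J[...,2]>.058)&(J[...,2]<.07)&(J[...,0]<-.03);q=P[t]
q=q[(np.abs(w2j(q)[:,1])<.11)];mm=q.mean(0);V=np.linalg.svd(q[:,:2]-mm[:2])[2][0];tt=(q[:,:2]-mm[:2])@V
mid=mm[:2]+V*(tt.min()+tt.max())/2
print('tube mid jig',w2j(np.r_[mid,mm[2]]).round(4),'yaw',np.degrees(np.arctan2(*(V*np.sign(V[1]))[::-1])),tt.min(),tt.max(),q[:,2].max())
S=np.load('scene0.npz')
b=(S['im'].max(2)<60);q=w2j(S['P'])[205:245,235:295][b[205:245,235:295]];q=q[(q[:,2]>.16)&(abs(q[:,1])<.07)];print('bar jig',np.percentile(q,[3,50,97],axis=0).round(3))
```

```text
far yaw 20.3 jig [0.0881 0.0365 0.0122]
ridge yaw 20.62 jig [0.0342 0.0271 0.0438]
base y [-0.0978  0.0904]
-0.06 [(-120, np.float64(0.0383)), (-115, np.float64(0.0348)), (-110, np.float64(0.035)), (-105, np.float64(0.0347)), (-95, np.float64(0.0603)), (-90, np.float64(0.0649)), (-85, np.float64(0.0665)), (-80, np.float64(0.0662)), (-75, np.float64(0.0655)), (-70, np.float64(0.0635)), (-65, np.float64(0.3874)), (-60, np.float64(0.0363)), (-55, np.float64(0.0347)), (-50, np.float64(0.0349)), (-45, np.float64(0.0349)), (-40, np.float64(0.0349)), (-35, np.float64(0.0353)), (-30, np.float64(0.0348)), (-25, np.float64(0.0351)), (-20, np.float64(0.0351)), (-15, np.float64(0.0349)), (-10, np.float64(0.0301)), (-5, np.float64(0.0251)), (0, np.float64(0.02)), (5, np.float64(0.0231)), (10, np.float64(0.0282)), (15, np.float64(0.0326)), (20, np.float64(0.0382)), (25, np.float64(0.0434)), (30, np.float64(0.0481)), (35, np.float64(0.045))]
0.06 [(-125, np.float64(0.0388)), (-120, np.float64(0.0351)), (-115, np.float64(0.035)), (-110, np.float64(0.0352)), (-105, np.float64(0.0347)), (-100, np.floa
[... 233 characters left out ...]
5, np.float64(0.3825)), (-50, np.float64(0.0352)), (-45, np.float64(0.035)), (-40, np.float64(0.0349)), (-35, np.float64(0.0349)), (-30, np.float64(0.0346)), (-25, np.float64(0.035)), (-20, np.float64(0.0349)), (-15, np.float64(0.0322)), (-10, np.float64(0.0274)), (-5, np.float64(0.0227)), (0, np.float64(0.0199)), (5, np.float64(0.0246)), (10, np.float64(0.0299)), (15, np.float64(0.0349)), (20, np.float64(0.0405)), (25, np.float64(0.0461)), (30, np.float64(0.0471)), (35, np.float64(0.0348))]
tube mid jig [-0.0767 -0.0103  0.0644] yaw 104.32594322865609 -0.08945740263135149 0.09074888531157614 0.06931669806592111
bar jig [[ 0.069 -0.046  0.198]
 [ 0.076  0.002  0.204]
 [ 0.08   0.045  0.207]]
```

```bash
sed -i 's/^JY=.*/JY=np.radians(20.3);JO=np.array([0.570,-0.083])+.0035*np.array([np.sin(JY),-np.cos(JY)])/' h.py
python3 - <<'E'
from h import *
plan(j2w(-.122,-.007,.12),Rt(1))
E
```

```text
shift(now axes) [ 3.585 -0.714  0.399] turn [-0.051 -0.03  -0.007] shift(goal axes) [ 3.587 -0.713  0.384] | jig [-0.0863  0.0122  0.2993] F jig [0.66 1.11 0.15] t 1.65
```

{"method": "play_rows", "body": {
  "deltas": [
    [0.5,-0.36,0.2,-0.05,-0.03,0,1],
    [0.8,-0.36,0.2,0,0,0,1],
    [0.8,0,0,0,0,0,1],
    [0.8,0,0,0,0,0,1],
    [0.5,0,0,0,0,0,1],
    [0,0,0,0,0,0,1]
  ]
}}

```text
time: 2.25
tcp_pos: [0.4548, -0.1472, 0.1237]
ee_rot: [-0.085, 1.566, -1.318]
force: [0.0, 0.4, -0.0]
grip_width: 0.0882
```

Run:
```python
from h import *
plan(j2w(-.122,-.007,.045),Rt(1))
```

```text
shift(now axes) [ 1.573  0.165 -0.205] turn [-0.159  0.045  0.004] shift(goal axes) [ 1.574  0.167 -0.196] | jig [-0.1304 -0.0168  0.1237] F jig [ 0.16  0.41 -0.  ] t 2.25
```

{"method": "play_rows", "body": {
  "deltas": [
    [0.4,0.08,-0.1,-0.1,0.03,0,1],
    [0.4,0.04,-0.06,-0.03,0,0,1],
    [0.4,0,0,0,0,0,1],
    [0.2,0,0,0,0,0,1],
    [0,0,0,0,0,0,1]
  ]
}}

```text
time: 2.75
tcp_pos: [0.4589, -0.1445, 0.0558]
ee_rot: [0.216, 1.564, -1.013]
force: [0.8, 0.2, 0.7]
grip_width: 0.0884
```

Run:
```python
from h import *
plan(j2w(-.122,-.007,.045),Rt(1))
```

```text
shift(now axes) [ 0.215  0.069 -0.176] turn [-0.124  0.067 -0.014] shift(goal axes) [ 0.216  0.071 -0.173] | jig [-0.1256 -0.0157  0.0558] F jig [ 0.77 -0.09  0.74] t 2.75
```

{"method": "play_rows", "body": {
  "deltas": [
    [0.2,0.05,-0.16,-0.12,0.06,0,1],
    [0.05,0,0,-0.05,0,0,1],
    [0,0,0,0,0,0,1]
  ]
}}

```text
time: 3.05
tcp_pos: [0.4602, -0.1368, 0.0448]
ee_rot: [1.002, 1.566, -0.21]
force: [0.4, -0.3, 0.2]
grip_width: 0.0881
```

Run:
```python
from h import *
plan(j2w(-.122,-.007,.045),Rt(1))
```

```text
shift(now axes) [-0.004 -0.006 -0.038] turn [ 0.046  0.027 -0.043] shift(goal axes) [-0.004 -0.006 -0.038] | jig [-0.1217 -0.0089  0.0448] F jig [ 0.21 -0.44  0.21] t 3.05
```

{"method": "play_rows", "body": {
  "deltas": [
    [0,0.08,0,0.04,0,0,1],
    [0,0.08,0,0,0,0,1],
    [0,0.08,0,0,0,0,1],
    [0,0.08,0,0,0,0,1],
    [0,0.08,0,0,0,0,1],
    [0,0.08,0,0,0,0,1],
    [0,0.08,0,0,0,0,1],
    [0,0.08,0,0,0,0,1],
    [0,0.08,0,0,0,0,1],
    [0,0.08,0,0,0,0,1],
    [0,0.08,0,0,0,0,1],
    [0,0.08,0,0,0,0,1]
  ]
}}

```text
time: 4.25
tcp_pos: [0.5099, -0.1189, 0.0463]
ee_rot: [0.98, 1.564, -0.237]
force: [-0.2, -1.1, -0.7]
grip_width: 0.0884
```

```bash
cat >> h.py <<'E'
def tube(n='side',save=None):
    im,d,P,T=cloud(n,save);J=w2j(P)
    h=cv2.cvtColor(im,cv2.COLOR_RGB2HSV).astype(int)
    k=(abs(J[...,1])<.11)&(J[...,0]>-.11)&(J[...,0]<.03)&(J[...,2]>.05)&(J[...,2]<.075)&((h[...,1]<50)|((h[...,0]>105)&(h[...,0]<130)))&(h[...,2]>90)
    q=J[k];
    if len(q)<10: print('few',len(q));return
    m=np.median(q,0);V=np.linalg.svd(q[:,:2]-q[:,:2].mean(0))[2][0];V*=np.sign(V[1]);print(n,'tube',len(q),m.round(4),'ang',np.degrees(np.arctan2(-V[0],V[1])).round(2),'y',q[:,1].min().round(3),q[:,1].max().round(3),'z',np.percentile(q[:,2],98).round(4))
    return im,J
E
python3 - <<'E'
from h import *
plan(j2w(-.06,-.007,.045),Rt(1))
tube('side','s1.png')
E
```

```text
shift(now axes) [ 0.026  0.177 -0.047] turn [ 0.001  0.038 -0.057] shift(goal axes) [ 0.026  0.177 -0.047] | jig [-0.0689 -0.0093  0.0463] F jig [-0.55 -0.97 -0.71] t 4.25
side tube 138 [-0.0359  0.0384  0.0632] ang -10.61 y -0.071 0.083 z 0.067
```

```bash
python3 -c "
import cv2;a=cv2.imread('pics/s1.png');cv2.imwrite('pics/s1c.png',cv2.resize(a[140:300,230:400],None,fx=3.5,fy=3.5))"
```

```text
(no output)
```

View pics/s1c.png

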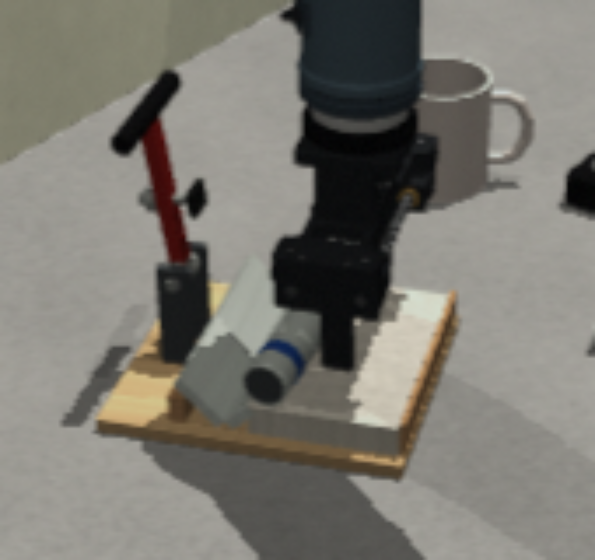

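The crop shows the fingers behind the tube and the tube near the deck edge, with its near end at crop (265,385). The clamp is still up. I'll keep pushing.

{"method": "play_rows", "body": {
  "deltas": [
    [0.02,0.07,0,0,0.03,-0.05,1],
    [0,0.07,0,0,0,0,1],
    [0,0.07,0,0,0,0,1],
    [0,0.07,0,0,0,0,1]
  ]
}}

```text
time: 4.7
tcp_pos: [0.5245, -0.1135, 0.0452]
ee_rot: [0.832, 1.57, -0.384]
force: [0.0, -0.1, -1.5]
grip_width: 0.0879
```

Run:
```python
from h import *
plan(j2w(-.04,-.007,.045),Rt(1))
tube('side','s2.png');
tube('scene','c2.png')
r=tube('wrist','w2.png')
```

```text
shift(now axes) [ 0.004  0.265 -0.046] turn [ 0.002  0.005 -0.006] shift(goal axes) [ 0.004  0.265 -0.046] | jig [-0.0532 -0.0093  0.0452] F jig [-0.   -0.09 -1.52] t 4.7
side tube 127 [-0.0202  0.0391  0.0631] ang -7.93 y -0.061 0.083 z 0.0666
scene tube 549 [-0.013   0.0077  0.0625] ang -4.89 y -0.1 0.079 z 0.068Traceback (most recent call last):
  File "<stdin>", line 5, in <module>
  File "h.py", line 39, in tube
    m=np.median(q,0);V=np.linalg.svd(q[:,:2]-q[:,:2].mean(0))[2][0];V*=np.sign(V[1]);print(n,'tube',len(q),m.round(4),'ang',np.degrees(np.arctan2(-V[0],V[1])).round(2),'y',q[:,1].min().round(3),q[:,1].max().round(3),'z',np.percentile(q[:,2],98).round(4))
                       ~~~~~~~~~~~~~^^^^^^^^^^^^^^^^^^^^^^^^^
    u, s, vh = gufunc(a, signature=signature)
               ~~~~~~^^^^^^^^^^^^^^^^^^^^^^^^
numpy._core._exceptions._ArrayMemoryError: Unable to allocate 10.2 GiB for an array with shape (37017, 37017) and data type float64
```

View pics/w2.png

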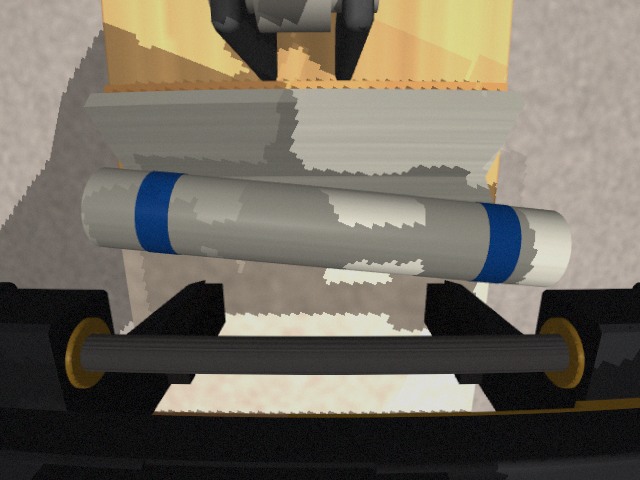

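The wrist view shows the tube still about 5° skewed, with its +y (left) end ahead and the -y end nearest the right finger. I'll keep pushing gently, which squares the right side.

{"method": "play_rows", "body": {
  "deltas": [
    [0,0.08,0,0,0,0,1],
    [0,0.08,0,0,0,0,1],
    [0,0.07,0,0,0,0,1],
    [0,0.07,0,0,0,0,1],
    [0,0,0,0,0,0,1]
  ]
}}

```text
time: 5.35
tcp_pos: [0.5396, -0.1078, 0.0453]
ee_rot: [0.989, 1.57, -0.227]
force: [0.1, 0.0, 0.3]
grip_width: 0.0882
```

```bash
sed -i 's/\[2\]\[0\];V/[0]@np.eye(2)if 0 else np.linalg.eigh(np.cov(q[:,:2].T))[1][:,1];V/' h.py
python3 - <<'E'
from h import *
plan(j2w(-.03,-.007,.045),Rt(1))
im,d,P,T=cloud('wrist','w3.png');J=w2j(P)
# tube-top heights: columns at left/right
for y0 in(.085,.06,-.06,-.085):
    q=J[(abs(J[...,1]-y0)<.005)&(J[...,0]>-.06)&(J[...,0]<.04)&(J[...,2]<.08)]
    if len(q): 
        top=q[q[:,2]>np.percentile(q[:,2],99)-.002];print(y0,'top',top[:,2].max().round(4),'x',top[:,0].mean().round(4))
E
```

```text
shift(now axes) [ 0.005  0.141 -0.044] turn [ 0.005  0.006 -0.009] shift(goal axes) [ 0.005  0.141 -0.044] | jig [-0.0371 -0.0092  0.0453] F jig [ 0.1  -0.    0.26] t 5.35
0.085 top 0.0497 x 0.0293
0.06 top 0.0594 x -0.0002
-0.06 top 0.08 x -0.0285
-0.085 top 0.0592 x 0.0003
```

It looks seated. I'll back off and rise.

{"method": "play_rows", "body": {
  "deltas": [
    [0,-0.4,0,0,0,0,1],
    [-0.1,-0.6,0,0,0,0,1],
    [-0.8,-0.3,0,0,0,0,1],
    [-0.9,0,0,0,0,0,1],
    [-0.9,0,0,0,0,0,0],
    [-0.9,0,0,0,0,0,0],
    [-0.6,0,0,0,0,0,0],
    [0,0,0,0,0,0,0]
  ]
}}

```text
time: 6.2
tcp_pos: [0.4734, -0.1315, 0.2618]
ee_rot: [-1.988, 1.567, 3.079]
force: [-0.4, 0.7, -0.4]
grip_width: 0.0581
```

Run:
```python
from h import *
plan(j2w(-.09,0,.29),Rt(1))
im,d,P,T=cloud('wrist','w4.png');J=w2j(P)
for y0 in(.085,.06,-.06,-.085):
    q=J[(abs(J[...,1]-y0)<.005)&(J[...,0]>-.06)&(J[...,0]<.04)&(J[...,2]<.08)]
    if len(q): 
        top=q[q[:,2]>q[:,2].max()-.003];print(y0,'top',top[:,2].max().round(4),'x',top[:,0].mean().round(4))
h=cv2.cvtColor(im,cv2.COLOR_RGB2HSV)
im,d,P,T=cloud('side','s4.png');J=w2j(P)
h=cv2.cvtColor(im,cv2.COLOR_RGB2HSV);b=(h[...,2]<60)&(J[...,2]>.15)&(J[...,0]>.03)&(J[...,0]<.12)&(abs(J[...,1])<.06);q=J[b];print('bar',b.sum(),np.percentile(q,[3,50,97],axis=0).round(3))
b=(h[...,1]>140)&((h[...,0]<8)|(h[...,0]>170))&(J[...,2]>.08)&(J[...,0]>.02)&(J[...,0]<.12)&(abs(J[...,1])<.03);q=J[b];print('red',b.sum(),np.percentile(q,[3,50,97],axis=0).round(3),np.polyfit(q[:,2],q[:,0],1))
```

```text
shift(now axes) [-0.564  0.346 -0.17 ] turn [-0.004 -0.014  0.031] shift(goal axes) [-0.563  0.348 -0.169] | jig [-0.1074 -0.0085  0.2618] F jig [-0.1   0.77 -0.43] t 6.2
0.085 top 0.0499 x 0.0288
0.06 top 0.06 x -0.0008
-0.06 top 0.0595 x -0.0004
-0.085 top 0.0592 x -0.0005
bar 203 [[ 0.064 -0.044  0.157]
 [ 0.068  0.009  0.201]
 [ 0.076  0.051  0.206]]
red 215 [[ 0.05  -0.004  0.093]
 [ 0.062  0.007  0.142]
 [ 0.07   0.012  0.19 ]] [0.15462488 0.03898841]
```

View pics/w4.png

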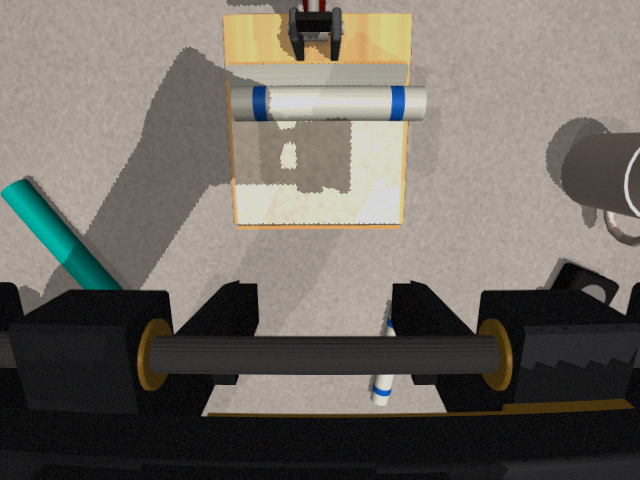

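The tube lies square in the vee (row 103, columns 231–426). It is shifted about 10 mm to -y, which is harmless. The clamp is still up at about 99°, and its bar is at jig x≈0.073, z≈0.199. Next I go over behind the bar.

Run:
```python
from h import *
plan(j2w(.112,.03,.28),Rt(1))
```

```text
shift(now axes) [-0.47  4.42 -0.75] turn [-0.002 -0.048  0.082] shift(goal axes) [-0.437  4.424 -0.747] | jig [-0.1092 -0.0073  0.2581] F jig [-0.64  0.86 -0.73] t 6.3
```

{"method": "play_rows", "body": {
  "deltas": [
    [-0.5,0,0,0,0,0,0],
    [0,0.7,-0.12,0,0,0,0],
    [0,0.75,-0.12,0,0,0,0],
    [0,0.75,-0.12,0,0,0,0],
    [0,0.75,-0.12,0,0,0,0],
    [0,0.75,-0.12,0,0,0,0],
    [0,0.5,-0.12,0,0,0,0],
    [0,0,0,0,0,0,0]
  ]
}}

```text
time: 7.1
tcp_pos: [0.653, -0.0218, 0.2604]
ee_rot: [-2.007, 1.531, 3.056]
force: [0.1, -0.1, -0.9]
grip_width: 0.0007
```

Run:
```python
from h import *
plan(j2w(.112,.03,.28),Rt(1))
```

```text
shift(now axes) [-0.401  0.245  0.035] turn [-0.041 -0.168  0.359] shift(goal axes) [-0.391  0.259  0.042] | jig [0.099  0.0321 0.2604] F jig [ 0.03 -0.13 -0.94] t 7.1
```

{"method": "play_rows", "body": {
  "deltas": [
    [0,0.3,0.04,-0.04,-0.16,0.35,0],
    [0.6,0,0,0,0,0,0],
    [0.6,0,0,0,0,0,0],
    [0.2,0,0,0,0,0,0],
    [0,0,0,0,0,0,0]
  ]
}}

```text
time: 7.6
tcp_pos: [0.6614, -0.0206, 0.1784]
ee_rot: [-1.821, 1.556, -3.037]
force: [0.6, 0.4, 0.5]
grip_width: 0.0002
```

Run:
```python
from h import *
plan(j2w(.10,.03,.185),Rt(1))
```

```text
shift(now axes) [-0.131 -0.15   0.006] turn [ 0.001 -0.037  0.147] shift(goal axes) [-0.133 -0.148  0.006] | jig [0.1074 0.0303 0.1784] F jig [0.72 0.18 0.55] t 7.6
```

{"method": "play_rows", "body": {
  "deltas": [
    [0,-0.2,0,0,-0.03,0.14,0],
    [0,-0.2,0,0,0,0,0],
    [0,-0.2,0,0,0,0,0],
    [0,-0.2,0,0,0,0,0],
    [0,-0.2,0,0,0,0,0],
    [0,-0.2,0,0,0,0,0]
  ]
}}

```text
time: 8.2
tcp_pos: [0.6061, -0.0412, 0.182]
ee_rot: [1.513, 1.561, 0.297]
force: [3.9, 1.5, -2.6]
grip_width: 0.0004
```

Run:
```python
from h import *
plan(j2w(-.013,.03,.155),Rt(1))
```

```text
shift(now axes) [ 0.527 -1.233  0.002] turn [ 0.009  0.006 -0.099] shift(goal axes) [ 0.539 -1.228  0.003] | jig [0.0484 0.0301 0.182 ] F jig [ 4.16  0.09 -2.62] t 8.2
```

{"method": "play_rows", "body": {
  "deltas": [
    [0.05,-0.2,0,0,0,-0.1,0],
    [0.08,-0.2,0,0,0,0,0],
    [0.1,-0.2,0,0,0,0,0],
    [0.12,-0.2,0,0,0,0,0],
    [0.15,-0.2,0,0,0,0,0],
    [0.15,-0.2,0,0,0,0,0],
    [0,0,0,0,0,0,0]
  ]
}}

```text
time: 8.9
tcp_pos: [0.5443, -0.0647, 0.1476]
ee_rot: [0.274, 1.569, -0.942]
force: [-0.4, 0.2, 0.3]
grip_width: 0.0006
```

```bash
cat >> h.py <<'E'
def bar(n='scene',save=None):
    im,d,P,T=cloud(n,save);J=w2j(P);h=cv2.cvtColor(im,cv2.COLOR_RGB2HSV)
    b=(h[...,1]>140)&((h[...,0]<8)|(h[...,0]>170))&(J[...,2]>.06)&(J[...,0]>-.1)&(J[...,0]<.12)&(abs(J[...,1])<.03);q=J[b]
    print(n,'red',b.sum())
    if b.sum()>5:
        m=np.median(q,0);a=np.arctan2(q[:,2]-.08,.055-q[:,0]);print('angle~',np.degrees(np.percentile(a[q[:,2]>.09],[10,50,90])).round(1), 'top',q[np.argmax(q[:,2])].round(3))
E
python3 - <<'E'
from h import *
plan(j2w(-.02,.03,.145),Rt(1))
bar('side','s5.png');bar('scene','c5.png')
a=cv2.imread('pics/s5.png');cv2.imwrite('pics/s5c.png',cv2.resize(a[120:300,230:400],None,fx=3.3,fy=3.3))
E
```

```text
shift(now axes) [ 0.052 -0.045 -0.009] turn [-0.     0.016 -0.004] shift(goal axes) [ 0.052 -0.044 -0.009] | jig [-0.0178  0.0296  0.1476] F jig [-0.26  0.35  0.34] t 8.9
side red 114
angle~ [34.6 40.8 48.6] top [-0.031  0.022  0.167]
scene red 120
angle~ [42.2 44.  53.1] top [-0.029 -0.003  0.157]
```

View pics/s5c.png

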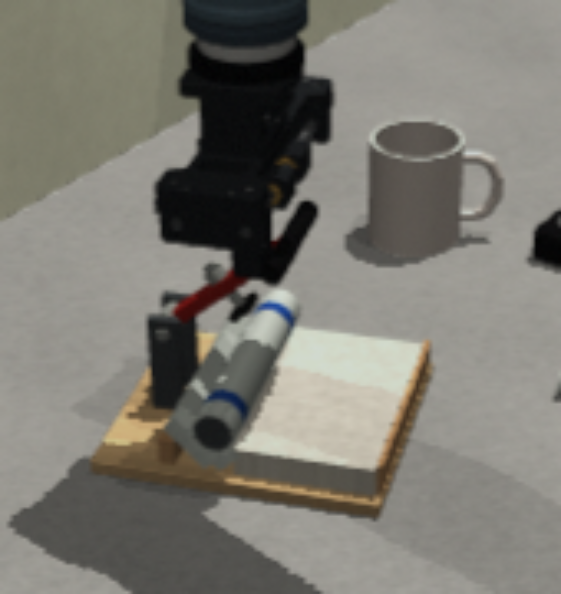

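The side crop shows the arm lowered to about 44°, its bar at about (290,245), and the tube undisturbed. Next I move the fingertips above the bar.

{"method": "play_rows", "body": {
  "deltas": [
    [0,0.3,0,0,0,0,0],
    [-0.5,0.1,0,0,0,0,0],
    [-0.7,0,0,0,0,0,0],
    [-0.1,-0.4,0.3,0,0,0,0],
    [0,-0.4,0.3,0,0,0,0],
    [0,0,0,0,0,0,0]
  ]
}}

```text
time: 9.6
tcp_pos: [0.5332, -0.1012, 0.2145]
ee_rot: [-1.592, 1.561, -2.807]
force: [0.7, 0.3, -0.1]
grip_width: 0.0007
```

Run:
```python
from h import *
plan(j2w(-.036,0,.175),Rt(1))
```

```text
shift(now axes) [ 0.789  0.104 -0.015] turn [ 0.013 -0.002  0.1  ] shift(goal axes) [ 0.79   0.096 -0.016] | jig [-0.0408 -0.0008  0.2145] F jig [ 0.72  0.05 -0.06] t 9.6
```

Now I descend along the arc: first touch, then follow the bar down to about 20°.

{"method": "play_rows", "body": {
  "deltas": [
    [0.4,0,0,0,0,0.1,0],
    [0.3,0,0,0,0,0,0],
    [0.2,-0.05,0,0,0,0,0],
    [0.15,-0.12,0,0,0,0,0],
    [0.15,-0.1,0,0,0,0,0],
    [0.15,-0.1,0,0,0,0,0]
  ]
}}

```text
time: 10.2
tcp_pos: [0.5157, -0.1069, 0.1464]
ee_rot: [-0.754, 1.57, -1.968]
force: [0.4, -0.6, 2.7]
grip_width: 0.0004
```

Run:
```python
from h import *
plan(j2w(-.058,0,.129),Rt(1))
```

```text
shift(now axes) [ 0.347  0.024 -0.003] turn [0.02  0.008 0.007] shift(goal axes) [ 0.347  0.024 -0.003] | jig [-5.920e-02 -1.000e-04  1.464e-01] F jig [ 0.19 -0.7   2.67] t 10.2
```

{"method": "play_rows", "body": {
  "deltas": [
    [0.12,0,0,0,0,0,0],
    [0.12,0,0,0,0,0,0],
    [0.12,0,0,0,0,0,0],
    [0.1,0,0,0,0,0,0],
    [0.08,0,0,0,0,0,0]
  ]
}}

```text
time: 10.7
tcp_pos: [0.5133, -0.1076, 0.1171]
ee_rot: [-1.562, 1.565, -2.777]
force: [-2.4, -2.1, 2.2]
grip_width: 0.0008
```

Run:
```python
from h import *
plan(j2w(-.064,0,.109),Rt(1))
```

```text
shift(now axes) [ 0.162 -0.046  0.002] turn [0.015 0.001 0.056] shift(goal axes) [ 0.162 -0.047  0.003] | jig [-6.170e-02  1.000e-04  1.171e-01] F jig [-3.   -1.12  2.16] t 10.7
```

{"method": "play_rows", "body": {
  "deltas": [
    [0.05,-0.03,0,0,0,0,0],
    [0.05,-0.03,0,0,0,0.05,0],
    [0.04,0,0,0,0,0,0],
    [0.03,0,0,0,0,0,0]
  ]
}}

```text
time: 11.1
tcp_pos: [0.5115, -0.1082, 0.1078]
ee_rot: [1.434, 1.569, 0.22]
force: [-3.2, -1.4, 2.6]
grip_width: 0.0001
```

{"method": "play_rows", "body": {
  "deltas": [
    [0.02,0,0,0,0,0,0],
    [0.02,0,0,0,0,0,0]
  ]
}}

```text
time: 11.3
tcp_pos: [0.5111, -0.1083, 0.1056]
ee_rot: [1.457, 1.57, 0.242]
force: [-1.8, -0.9, 3.2]
grip_width: 0.0008
```

{"method": "play_rows", "body": {
  "deltas": [
    [0.02,0,0,0,0,0,0],
    [0.02,0,0,0,0,0,0]
  ]
}}

```text
time: 11.5
tcp_pos: [0.5108, -0.1084, 0.1035]
ee_rot: [1.507, 1.57, 0.292]
force: [-2.1, -0.1, 3.5]
grip_width: 0.0004
```

Run:
```python
from h import *
plan(j2w(-.064,0,.09),Rt(1))
for n in('side','scene'):
    im,d,P,T=cloud(n,n+'6.png');J=w2j(P)
    k=(abs(J[...,0])<.02)&(abs(J[...,1])<.016)&(J[...,2]>.05)&(J[...,2]<.11)
    h=cv2.cvtColor(im,cv2.COLOR_RGB2HSV)
    v,u=np.where(k);print(n,len(v))
    b=k&(h[...,2]<70)&(h[...,1]<120);print('dark',b.sum(),np.percentile(J[b],[5,50,95],axis=0).round(4).tolist() if b.sum() else '')
a=cv2.imread('pics/side6.png');cv2.imwrite('pics/s6c.png',cv2.resize(a[185:275,265:355],None,fx=6,fy=6,interpolation=cv2.INTER_CUBIC))
```

```text
shift(now axes) [0.269 0.007 0.004] turn [ 0.017  0.    -0.006] shift(goal axes) [0.269 0.007 0.004] | jig [-0.0644  0.0002  0.1035] F jig [-1.99  0.66  3.5 ] t 11.5
side 231
dark 68 [[-0.0119, -0.0052, 0.0616], [-0.0035, 0.006, 0.0687], [0.0042, 0.0121, 0.0996]]
scene 182
dark 28 [[-0.0093, 0.0009, 0.0649], [-0.0018, 0.0054, 0.0691], [0.0055, 0.0094, 0.0781]]
```

View pics/s6c.png

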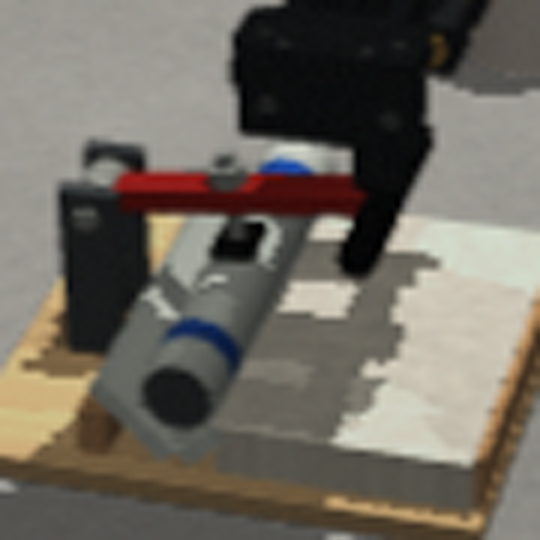

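The crop shows the arm near 7–8° and the black pad just above the tube at (240,240), with a gap of a few mm. That means roughly 6–10 mm more travel at the bar.

{"method": "play_rows", "body": {
  "deltas": [
    [0.015,0,0,0,0,0,0],
    [0.015,0,0,0,0,0,0]
  ]
}}

```text
time: 11.8
tcp_pos: [0.5112, -0.1082, 0.1019]
ee_rot: [1.551, 1.569, 0.336]
force: [-1.5, -0.8, 2.6]
grip_width: 0.0005
```

{"method": "play_rows", "body": {
  "deltas": [
    [0.01,0,0,0,0,0,0],
    [0.01,0,0,0,0,0,0]
  ]
}}

```text
time: 12.0
tcp_pos: [0.511, -0.1082, 0.1008]
ee_rot: [1.576, 1.57, 0.362]
force: [-1.3, -0.6, 2.8]
grip_width: 0.0001
```

{"method": "play_rows", "body": {
  "deltas": [
    [0.01,0,0,0,0,0,0],
    [0.01,0,0,0,0,0,0],
    [0.01,0,0,0,0,0,0]
  ]
}}

```text
time: 12.3
tcp_pos: [0.5108, -0.1083, 0.0992]
ee_rot: [1.76, 1.57, 0.545]
force: [-1.8, -0.9, 3.2]
grip_width: 0.0001
```

{"method": "play_rows", "body": {
  "deltas": [
    [0.01,0,0,0,0,0,0],
    [0.01,0,0,0,0,0,0],
    [0.01,0,0,0,0,0,0]
  ]
}}

```text
time: 12.6
tcp_pos: [0.5108, -0.1083, 0.0975]
ee_rot: [1.717, 1.57, 0.503]
force: [-1.9, -0.7, 2.4]
grip_width: 0.0006
```

{"method": "play_rows", "body": {
  "deltas": [
    [0.01,0,0,0,0,0,0],
    [0.01,0,0,0,0,0,0],
    [0.01,0,0,0,0,0,0]
  ]
}}

```text
time: 12.9
tcp_pos: [0.5109, -0.1082, 0.0959]
ee_rot: [1.68, 1.57, 0.466]
force: [-1.3, -1.3, 2.6]
grip_width: 0.0006
```

{"method": "play_rows", "body": {
  "deltas": [
    [0.01,0,0,0,0,0,0],
    [0.01,0,0,0,0,0,0],
    [0.01,0,0,0,0,0,0]
  ]
}}

```text
time: 13.2
tcp_pos: [0.5109, -0.1082, 0.0942]
ee_rot: [1.752, 1.57, 0.538]
force: [-2.8, -1.0, 2.6]
grip_width: 0.0004
```

{"method": "play_rows", "body": {
  "deltas": [
    [0.01,0,0,0,0,0,0],
    [0.01,0,0,0,0,0,0]
  ]
}}

```text
time: 13.4
tcp_pos: [0.5108, -0.1082, 0.0931]
ee_rot: [1.82, 1.57, 0.606]
force: [-1.2, -0.3, 2.1]
grip_width: 0.0001
```

{"method": "play_rows", "body": {
  "deltas": [
    [0.01,0,0,0,0,0,0],
    [0.01,0,0,0,0,0,0]
  ]
}}

```text
time: 13.6
tcp_pos: [0.5108, -0.1083, 0.092]
ee_rot: [1.876, 1.57, 0.661]
force: [-2.2, -0.8, 2.3]
grip_width: 0.0004
```

{"method": "play_rows", "body": {
  "deltas": [
    [0.01,0,0,0,0,0,0],
    [0.01,0,0,0,0,0,0]
  ]
}}

```text
time: 13.8
tcp_pos: [0.5108, -0.1082, 0.091]
ee_rot: [1.883, 1.57, 0.668]
force: [-2.9, 0.0, 5.7]
grip_width: 0.0002
```

{"method": "play_rows", "body": {
  "deltas": [
    [0.008,0,0,0,0,0,0]
  ]
}}

```text
time: 13.9
tcp_pos: [0.5108, -0.1082, 0.0908]
ee_rot: [1.886, 1.57, 0.671]
force: [-3.8, -1.0, 9.9]
grip_width: 0.0006
```

The force is about 7 N above the moving friction, so roughly 16 N on the tube. That is firm and still under 30 N, so I release upward.

{"method": "play_rows", "body": {
  "deltas": [
    [-0.1,0,0,0,0,0,0],
    [-0.4,0,0,0,0,0,0],
    [-0.9,0,0,0,0,0,0],
    [-0.9,0,0,0,0,0,0],
    [-0.9,0,0,0,0,0,0],
    [0,0,0,0,0,0,0],
    [0,0,0,0,0,0,0]
  ]
}}

```text
time: 14.6
tcp_pos: [0.5133, -0.1058, 0.2575]
ee_rot: [1.675, 1.564, 0.463]
force: [0.4, 0.0, -0.0]
grip_width: 0.0002
```

Run:
```python
from h import *
plan(j2w(-.064,0,.25),Rt(1))
im,d,P,T=cloud('wrist','w7.png');J=w2j(P)
for y0 in(.06,-.06,-.085):
    q=J[(abs(J[...,1]-y0)<.005)&(J[...,0]>-.03)&(J[...,0]<.04)&(J[...,2]<.08)]
    if len(q): top=q[q[:,2]>q[:,2].max()-.003];print(y0,'top',top[:,2].max().round(4),'x',top[:,0].mean().round(4))
q=J[(abs(J[...,1]-.03)<.01)&(J[...,0]>-.09)&(J[...,0]<-.045)&(J[...,2]<.12)&(J[...,2]>.06)];print('bar top',np.percentile(q[:,2],[50,95]).round(4),q[:,0].mean().round(4)) if len(q) else print('no bar')
```

```text
shift(now axes) [ 0.15  -0.06   0.036] turn [ 0.051 -0.008 -0.071] shift(goal axes) [ 0.151 -0.059  0.036] | jig [-0.0611  0.0018  0.2575] F jig [ 0.41 -0.14 -0.04] t 14.6
0.06 top 0.0595 x -0.0006
-0.06 top 0.0594 x -0.0006
-0.085 top 0.0597 x 0.0001
bar top [0.0899 0.0919] -0.0639
```

View pics/w7.png

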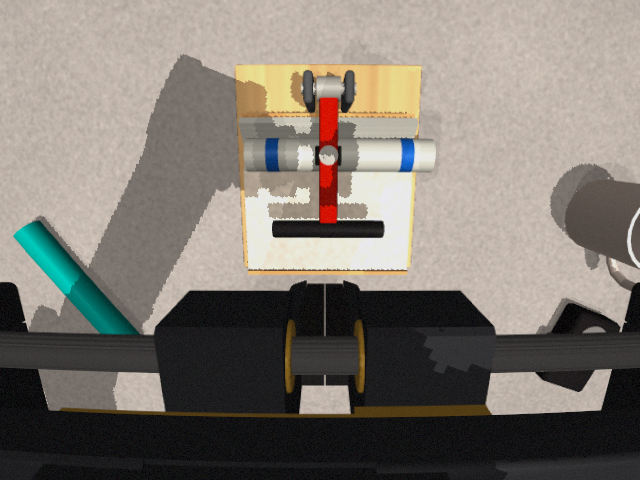

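The arm is level across the tube (bar at row 229), the tube is seated and square, and the bar is still at its pressed height (≈0.0905 m after bias). The hand is clear, so I'm handing in.

```bash
python3 -c "
from plant import *
print(job_done(), read_state()['force'])"
```

```text
the job is handed in; nothing more can be done
the job is handed in; nothing more can be done
```

I rolled the tube along the deck with the open fingers until it dropped into the vee and settled by itself, with the clamp arm still up at about 99°. I then swung the arm over and pressed it down until its pad touched the tube, and released it. I handed the job in at about 14.7 s.

- **Pressing force:** the bar force at the end was 9.9 N, against about 2.5 N while the arm was moving. That puts roughly 16 N on the tube, with an uncertainty of a few N from the noisy force readings.
- **Tube seating:** in the last wrist view it was seated and square, with its axis within about 1 mm of the vee's middle at both ends. It sits about 10 mm toward -y along the vee.
- **Clamp after release:** the bar stayed at the height I pressed it to (about 90.5 mm at its top), and the hand was clear with near-zero force. I could not measure the grip after release, so more than 3 N is inferred from the pressing force and the hinge friction.
- **Bystanders:** the arm never touched the mug, microphone or antenna switch. I did not re-measure their positions.
- **Disagreement:** one side-view fit during the roll gave a skew of about 10°, because finger pixels were included. The scene and wrist views showed about 5°, and the later wrist depth check confirmed the tube square.

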